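# Rock a heavy tub to tip brass bells into a tray

### The arm

A 6-joint arm with a two-finger parallel gripper is mounted at the origin on the work surface. World frame = base frame: x ahead of the robot, y to its left, z up, the work surface at z = 0. Lengths are in mm, angles in rad, forces in N, time in s.
With the tool pointing down it reaches from about 375 to 825 mm from the base axis. Payload 5.5 kg.
Tool frame: the origin (TCP) lies where the fingers leave the gripper's body, on its centre line; the fingertips stand 73 mm ahead of it and the grasp point (between the pads) lies grip_depth ahead of it (grip_depth is the distance from the TCP to the grasp point, in mm); x points along the fingers, y is the direction in which the jaws open and shut, and the axes are right-handed (so a half turn about x gives the same grasp; the last joint's range is limited). The gripper opens to 85 mm and grips with 20 to 120 N. Pads are 22 mm wide; open, the fingers measure 114 mm over their backs; the gripper's body (76 mm by 85 mm) begins 54 mm behind the grasp point. The pads swing forward as they close: fully open they stand 13 mm farther back than shut.
Start: joints at [-1.14, 0.314, -0.047, 1.21, 0, 1.571], TCP at [250.555, -545.176, 303.899] pointing down, gripper open.
Joint ranges: [-2.67, 2.67], [-0.69, 1.73], [-1.03, 1.25], [-2.08, 2.16], [-1.42, 1.45], [-3.14, 3.14]. Speed limits (rad/s): [2.39, 2.39, 3.01, 3.14, 3.14, 3.14].

### API

Orientations are given as [roll, pitch, yaw] about the fixed x, y, z axes, in that order (R = Rz(yaw) Ry(pitch) Rx(roll)).
In Python, from plant import * gives the robot as it stands.
- The arm moves only by the shell command python3 -m jog 'ROWS' [FORCE]. ROWS is JSON, a list of rows, each a list of 7 numbers: the shift along the tool's x, y, z each as a share of 0.02 m, from -1 to 1, then the turn, a rotation vector about the tool's x, y, z each as a share of 0.08 rad, from -1 to 1, then the opening in per cent of the stroke, from 0 (shut) to 100 (fully open). In form: [[x, y, z, wx, wy, wz, hand], ...]. A call has 1 to 8 rows; each row shifts and turns the commanded pose from where the row before left it, along the tool's axes as they then stand; what a row does not reach is not made up. A row lasts 1/12 s, in which the tool goes at most 41.7 mm and 7.16 degrees, less where a joint would pass 70% of its speed; a pose out of reach is approached as far as the arm can. A call with a number of a shift or a turn outside -1 to 1 is refused whole. A call with a gripper value outside its range is refused whole. The fingers move at their own pace and stop on an object; FORCE is the grip in N (left out, the last holds). Time passes only in rows, so rows that do not move let the fingers close. It gives the time, the measured TCP pose, the force and the opening at its end, in the units of the state.
- state(): the state, without advancing time (a new reading comes with each control period).
- get_image(name): name is "scene" or "top" or "wrist"; returns the picture (420x560x3 uint8, red, green, blue); there is no depth.
- camera_params(name): a dict with "K" (3x3 intrinsics, pixels), "k1" (the pictures are not rectified: a ray, as slopes to the right and down, at radius r is drawn at 1 + k1 r^2 times it, then the intrinsics apply), "extrinsics" (4x4, takes a point from camera to world coordinates); the wrist camera has in their place "tool_from_camera" (4x4, takes a point from camera to tool coordinates, whose origin is the TCP and whose axes are the tool frame's). Camera axes: x right, y down, z forward; pixel columns grow to the right and rows downward; lengths in mm; the calibration is good to about 2 mm. A picture is of the moment at which its call begins: read the wrist's pose just before it. camera_params takes no time and is no camera call.
- finish_job(): hands the job in, once; it reports no verdict.
The state is a dict: "time": time; "qpos": joint angles; "qd": joint speeds; "joint_efforts": joint torques, N m; "ee_pos": TCP position; "ee_rot": TCP orientation; "wrist_force": force on the tool from outside, world axes, zero at the start; "ft_torque": the same for the moment, N m; "opening": finger opening in mm.
Only numpy, scipy, OpenCV 4.12 (cv2) and the standard library are available. Lean on these libraries where they do the work, as an engineer would, in place of code of your own. Each camera call takes 0.05 s, during which the arm holds its last target. There are 200 camera calls.

### The job

Tip all six brass bells out of the heavy steel tub into the round steel tray in front of the low display shelf. The tub is too heavy to lift, so slide it out by its front ear until its base stands at the shelf's front edge, let go, then take it by its back ear and rock it forward over the front edge of its base until every bell has dropped into the tray. Rock it back to stand upright on the shelf, let go, and leave the copper pot and the tumbler beside it where they are.

Things in the scene. Friction and masses are not known exactly. Their poses are not given: they have to be found in the camera images.
- rack: low fixed wooden shelf. Origin: on the counter under the middle of the deck's front edge; +x to its back, away from the tray. Deck x 0 to 420 mm, y +-210, flat, no lip, top 125 up; fixed saucers 46 high at y -160. Upper board with stock (to 385 up) over x 290 to 420 only, underside 280 up, on posts at y +-197: it keeps the tub's back ear from reach until the tub is slid out
- tub: heavy-based open round steel tub, 1.5 to 2.3 kg, on the deck, its back ear under the upper board, its base 140 to 180 mm behind the deck's edge. Origin: centre of underside; z up; -x (front) faces the tray within 0.2 rad. Radius 64 mm at the base, 76 at the rim; 121 high; wall 4; inner floor 10 up; centre of mass 35 up. Two loop ears of round bar, front and back. Slides with friction 0.45 to 0.75
- tub_front_ear (a point): middle of the front ear's grip bar: a level 10 mm round bar 64 mm long along the tub's y, at tub (-116, 0, 95) mm; 40 mm clear of the wall, 34 mm clear of the rim, which stands 26 mm higher than the bar
- tub_back_ear (a point): middle of the back ear's grip bar, the same, at tub (116, 0, 95) mm. The bar is round and can turn between the fingers as the tub rocks
- tub_toe (a point): front edge of the tub's underside, on which it is rocked, at tub (-64, 0, 0) mm
- tray: round steel tray, loose, 0.6 kg, on the counter in front of the shelf, its centre 170 to 200 mm in front of the deck's edge. Origin: centre of its underside. Floor 3 mm thick, radius 128 mm; rim radius 151 mm, 36 mm high
- lota: small copper pot on the deck beside the tub's path, 68 mm wide, 74 mm high; origin under its middle; leave alone
- tumbler: steel tumbler on the deck beside the tub's path, before or behind the copper pot, 66 mm wide, 80 mm high; origin under its middle; leave alone
- bell1: round brass jingle bell, a ball 27 mm across with a small loop on top, rolls freely, 35 g, one of six lying on the tub's floor; origin at the ball's centre
- bell2: round brass jingle bell, a ball 27 mm across with a small loop on top, rolls freely, 35 g, one of six lying on the tub's floor; origin at the ball's centre
- bell3: round brass jingle bell, a ball 27 mm across with a small loop on top, rolls freely, 35 g, one of six lying on the tub's floor; origin at the ball's centre
- bell4: round brass jingle bell, a ball 27 mm across with a small loop on top, rolls freely, 35 g, one of six lying on the tub's floor; origin at the ball's centre
- bell5: round brass jingle bell, a ball 27 mm across with a small loop on top, rolls freely, 35 g, one of six lying on the tub's floor; origin at the ball's centre
- bell6: round brass jingle bell, a ball 27 mm across with a small loop on top, rolls freely, 35 g, one of six lying on the tub's floor; origin at the ball's centre

How it is judged:
By the outcome, as a careful person would: the job done as asked, in the order asked, and still so for the second after the job is handed in, with the robot touching nothing.
It also fails if it takes over 72 s, if anything falls off the work surface, if the arm or the gripper's body presses on something with over 40 N, if the wrist force passes 120 N, or if a joint passes its speed limit or range.

## Working session

There is one attempt and no reset: what is moved stays moved. The work goes in short steps, Python scripts to look and compute and a shell command to move; the robot and the scene stay as the last step left them, time stands still between calls to the robot, and variables do not carry over. Pictures are saved under pics/ and viewed, about 8 in all and at most 12, crops included, and the job is handed in when it is done.

```bash
mkdir -p pics; ls
python3 - <<'E'
from plant import *
import cv2,numpy as np
s=state(); print(s)
for n in("scene","top"):
    im=get_image(n); cv2.imwrite(f"pics/{n}0.png",im[:,:,::-1])
    p=camera_params(n); print(n,p)
print(camera_params("wrist"))
E
```

```text
pics
{'time': 0.0, 'qpos': array([-1.13998985e+00,  3.14195345e-01, -4.80724297e-02,  1.21020921e+00,
       -5.01732130e-06,  1.57079681e+00]), 'qd': array([-0.00057937,  0.00016913,  0.00031261, -0.00074342,  0.00042335,
       -0.00107114]), 'joint_efforts': array([ 6.00650878e-06, -5.39593649e+01,  3.39747369e+01,  1.90900255e-02,
        9.16415138e-05, -9.37550304e-07]), 'ee_pos': array([ 250.37040917, -544.76327437,  303.05577441]), 'ee_rot': array([-1.56781051,  1.56911567,  2.00458814]), 'wrist_force': array([-0.98115956,  0.35334663,  0.19221066]), 'ft_torque': array([-0.04307239,  0.00886665, -0.03096327]), 'opening': 85.31676365879505}
scene {'K': array([[477.54630906,   0.        , 282.19647294],
       [  0.        , 477.54630906, 206.88813523],
       [  0.        ,   0.        ,   1.        ]]), 'k1': 0.030191252261355783, 'extrinsics': array([[ 5.09156778e-01,  6.76438759e-01, -5.32155974e-01,
         1.27929840e+03],
       [ 8.60669662e-01, -3.98249890e-01,  3.17245580e-01,
        -4.31395612e+02],
       [ 2.66614785e-03, -6.19538240e-01, -7.84961949e-01,
      
[... 505 characters left out ...]
3, -1.84611756e-01, -9.82786515e-01,
         1.05004777e+03],
       [ 0.00000000e+00,  0.00000000e+00,  0.00000000e+00,
         1.00000000e+00]])}
{'K': array([[320.77218288,   0.        , 283.2765886 ],
       [  0.        , 320.77218288, 210.93051173],
       [  0.        ,   0.        ,   1.        ]]), 'k1': -0.03686547108820264, 'tool_from_camera': array([[-4.46138175e-04, -2.66224810e-01,  9.63910863e-01,
        -6.91530898e+01],
       [ 9.99999898e-01, -1.86668674e-04,  4.11285226e-04,
         4.86504476e-01],
       [ 7.04376315e-05,  9.63910948e-01,  2.66224867e-01,
        -6.82256182e+01],
       [ 0.00000000e+00,  0.00000000e+00,  0.00000000e+00,
         1.00000000e+00]])}
```

View pics/scene0.png

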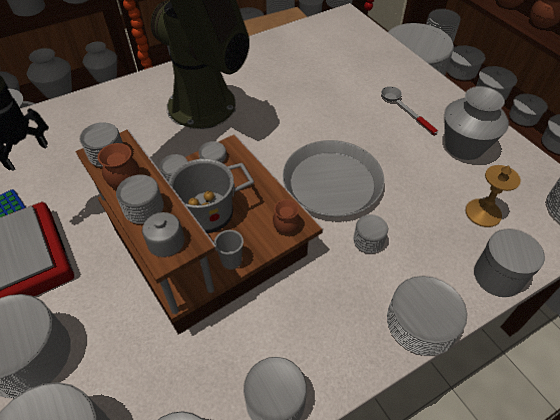

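View pics/top0.png

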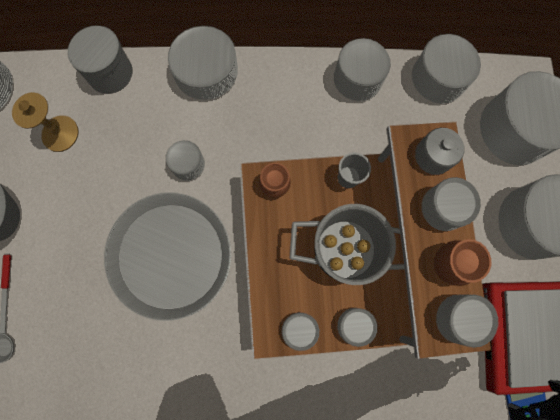

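Scene and top views: the shelf's front (image left, +y world) faces the tray at top (168,257). The tub rim is centred near (355,244) and its front bar is at about (294,241). The lota is at (274,180), the tumbler at (354,169), and the saucers are on the bottom side. I'll work out positions and take an enlarged crop.

```bash
cat > h.py <<'E'
from plant import *
import cv2,numpy as np
from scipy.spatial.transform import Rotation as Ro
def ray(n,uv,s=None):
    p=camera_params(n);K=p["K"];d=(np.array(uv,float)-K[:2,2])/K[0,0];x=d.copy()
    for _ in range(20): x=d/(1+p["k1"]*(x@x))
    if n=="wrist": T=tool(s)@p["tool_from_camera"]
    else: T=p["extrinsics"]
    return T[:3,3],T[:3,:3]@np.array([x[0],x[1],1])
def tool(s):
    T=np.eye(4);T[:3,:3]=Ro.from_euler("xyz",s["ee_rot"]).as_matrix();T[:3,3]=s["ee_pos"];return T
def at(n,uv,z,s=None):
    o,d=ray(n,uv,s);return o+d*(z-o[2])/d[2]
def proj(n,P,s=None):
    p=camera_params(n);T=tool(s)@p["tool_from_camera"] if n=="wrist" else p["extrinsics"]
    c=T[:3,:3].T@(np.array(P,float)-T[:3,3]);x=c[:2]/c[2];x=x*(1+p["k1"]*(x@x));return p["K"][:2,:2]@x+p["K"][:2,2]
E
python3 - <<'E'
from h import *
np.set_printoptions(precision=1,suppress=True)
for k,uv,z in [("frontL",(242,164),125),("frontR",(254,356),125),("tubrim",(355,244),246),("bar a",(297,223),220),("bar b",(292,260),220),("tray rim",(168,257),36),("lota",(275,179),199),("tumbler",(354,169),205)]:
    print(k,at("top",uv,z))
for k,uv,z in [("front far",(235,137),125),("front near",(321,231),125),("tub rim",(203,188),246),("bar a",(241,165),220),("bar b",(251,185),220),("tray rim",(334,177),36)]:
    print("s",k,at("scene",uv,z))
a=cv2.imread("pics/top0.png")[130:370,220:420];cv2.imwrite("pics/topc.png",cv2.resize(a,None,fx=2.5,fy=2.5,interpolation=cv2.INTER_CUBIC))
E
```

```text
frontL [728.2   9.9 125. ]
frontR [318.  -22.2 125. ]
tubrim [ 538.1 -212.6  246. ]
bar a [ 581.4 -105.8  220. ]
bar b [509.8 -96.  220. ]
tray rim [528.1 185.5  36. ]
lota [674.6 -62.8 199. ]
tumbler [ 695.4 -223.   205. ]
s front far [326.4 -25.1 125. ]
s front near [735.6   5.6 125. ]
s tub rim [ 560.3 -218.6  246. ]
s bar a [517.3 -98.1 220. ]
s bar b [ 588.5 -107.9  220. ]
s tray rim [541.  187.7  36. ]
```

View pics/topc.png

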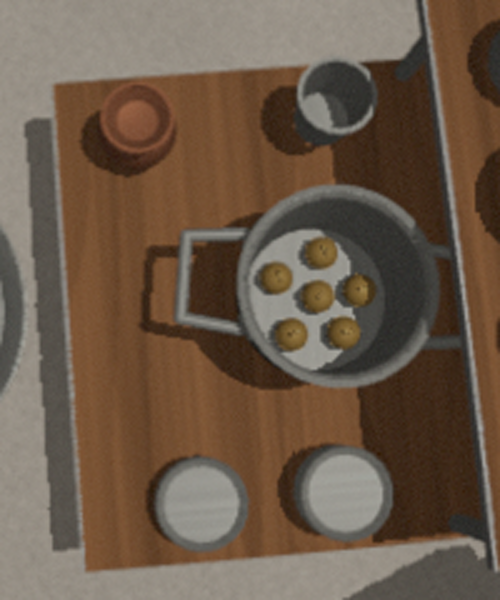

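```bash
cat >> h.py <<'E'
np.set_printoptions(precision=2,suppress=True)
def down(yaw): # tool x down, tool y at yaw from world x
    c,s=np.cos(yaw),np.sin(yaw);x=np.array([0,0,-1.]);y=np.array([c,s,0]);return np.c_[x,y,np.cross(x,y)]
def go(P,R):
    "print shift (units of 20mm, in present tool axes) and turn (units of .08) to TCP P, orientation R"
    s=state();T=tool(s);print("now",s["ee_pos"],"t",round(s["time"],2),"shift",T[:3,:3].T@(np.array(P)-T[:3,3])/20,"turn",Ro.from_matrix(T[:3,:3].T@R).as_rotvec()/.08)
E
python3 - <<'E'
from h import *
import plant
print([n for n in dir(plant) if not n.startswith('_')])
s=state();print(tool(s)); print(getattr(plant,'grip_depth',None))
for uv in [(294.4,223.6),(292,257.6)]: print(at("top",uv,220))
for y in (1.5,-1.6): go([546,-101,480],down(y))
E
python3 -m jog '[[-1,0,0,0.78,0,0,35],[-1,0,0,0.78,0,0,35],[-1,0,0,0.78,0,0,35],[-1,0,0,0.78,0,0,35],[-1,0,0,0.78,0,0,35],[-1,0,0,0.78,0,0,35],[-1,0,0,0.78,0,0,35],[-1,0,0,0.78,0,0,35]]' 40
python3 - <<'E'
from h import *
go([546,-101,470],down(-1.64)); print(state()["opening"])
E
```

```text
time: 0.77
ee_pos: [250.5, -545.0, 464.4]
ee_rot: [-1.092, 1.57, 1.978]
wrist_force: [-0.3, -0.8, 0.9]
opening: 29.9
now [ 250.46 -544.95  464.44] t 0.77 shift [ -0.27 -23.2  -13.15] turn [-0.03  0.    0.01]
29.884884650474685
```

```bash
A='x'; python3 -m jog '[[-1,-0.6,0,0,0,0,35],[-1,-0.8,0,0,0,0,35],[-0.3,-1,-0.5,0,0,0,35],[0,-1,-0.5,0,0,0,35],[0,-1,-0.5,0,0,0,35],[0,-1,-0.5,0,0,0,35],[0,-1,-0.5,0,0,0,35],[0,-1,-0.5,0,0,0,35]]' >/dev/null
python3 -m jog '[[0,-1,-0.6,0,0,0,35],[0,-1,-0.6,0,0,0,35],[0,-1,-0.6,0,0,0,35],[0,-1,-0.6,0,0,0,35],[0,-1,-0.6,0,0,0,35],[0,-1,-0.6,0,0,0,35],[0,-1,-0.6,0,0,0,35],[0,-1,-0.6,0,0,0,35]]' 
python3 -m jog '[[0.6,-1,-0.6,0,0,0,35],[0.6,-1,-0.6,0,0,0,35],[1,-1,-0.6,0,0,0,35],[1,-1,-0.6,0,0,0,35],[1,-1,-0.6,0,0,0,35],[1,-0.8,-0.6,0,0,0,35],[1,-1,-0.8,0,0,0,35],[0,0,0,0,0,0,35]]'
python3 - <<'E'
from h import *
go([547,-98,340],down(-1.64));s=state()
cv2.imwrite("pics/w1.png",get_image("wrist")[:,:,::-1]);print(state()["time"])
for P in ([580,-100.7,220],[514.4,-96,220],[728,7,125],[322,-24,125]): print(proj("wrist",P,s))
E
```

```text
time: 2.1
ee_pos: [427.7, -247.5, 509.6]
ee_rot: [-0.449, 1.57, 2.624]
wrist_force: [-0.0, -0.1, -0.1]
opening: 29.9
time: 2.77
ee_pos: [524.9, -115.9, 381.1]
ee_rot: [-0.425, 1.565, 2.652]
wrist_force: [0.0, 0.1, -0.3]
opening: 30.2
now [ 524.86 -115.89  381.1 ] t 2.77 shift [ 2.05 -0.96 -1.06] turn [0.05 0.07 0.03]
2.8167
[257.04 142.35]
[258.38 230.75]
[132.23 -23.03]
[219.5  357.02]
```

View pics/w1.png

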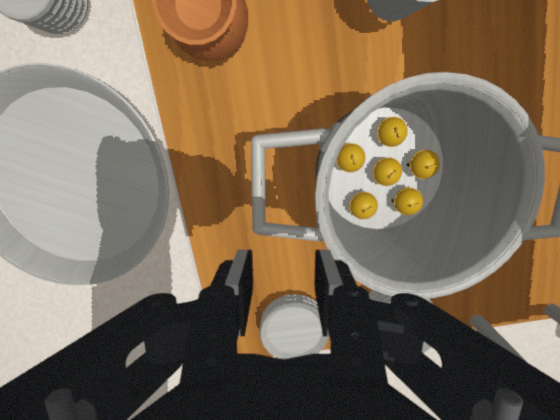

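Wrist view: the front bar runs from (258,142) to (260,231), within about 2 px of the prediction. The tub's path is clear, with the lota at (200,25). I'll refine the bar and deck edge.

Run:
```python
from h import *
s=state()
im=cv2.imread("pics/w1.png").astype(float);sat=im[:,:,2]-im[:,:,0]
P=[]
for r in list(range(8,70,6))+list(range(245,285,6)):
    c=np.convolve(sat[r],np.ones(4)/4,'same')
    k=next(k for k in range(100,260) if c[k]>35 and c[k+6]>35); p=at("wrist",(k+0.5,r),125,s);P.append(p[:2])
    if r%12==8: print(r,k,p)
P=np.array(P);f=np.polyfit(P[:,0],P[:,1],1);print("edge y=",f,"res",np.std(P[:,1]-np.polyval(f,P[:,0])),"top est y at 547",np.interp(547,[318,728],[-22.2,9.9]),"scene",np.interp(547,[326,735.6],[-25.1,5.6]))
print("y edge at 540",np.polyval(f,540),np.arctan(f[0]))
a,b=at("wrist",(258,142),220,s),at("wrist",(260,231),220,s);print(a,b,(a+b)/2)
m=(a+b)/2; go([m[0],m[1],220+53.9],down(-1.64))
print("rim c",at("wrist",(430,184),246,s))
```

```text
8 134 [702.82   8.01 125.  ]
20 137 [692.61   6.9  125.  ]
32 140 [682.27   5.78 125.  ]
44 142 [671.87   5.61 125.  ]
56 145 [661.25   4.49 125.  ]
68 148 [650.49   3.37 125.  ]
edge y= [  0.09 -52.28] res 0.33049542054127146 top est y at 547 -4.270975609756096 scene -8.535791015625001
y edge at 540 -6.03820932068043 0.08542848999261503
[ 579.43 -102.87  220.  ] [512.81 -98.63 220.  ] [ 546.12 -100.75  220.  ]
now [ 524.1  -117.24  383.06] t 2.82 shift [ 5.45 -0.89 -1.07] turn [0.05 0.06 0.01]
rim c [ 546.92 -215.22  246.  ]
```

```bash
python3 -m jog '[[0,-0.45,-0.54,0,0,0,35],[0,-0.44,-0.54,0,0,0,35],[0.9,0,0,0,0,0,35],[0.9,0,0,0,0,0,35],[0.9,0,0,0,0,0,35],[0.9,0,0,0,0,0,35],[0,0,0,0,0,0,35]]'
python3 - <<'E'
from h import *
s=state();go([546.3,-100.5,273],down(-1.64))
im=get_image("wrist");cv2.imwrite("pics/w2.png",im[:,:,::-1])
E
```

```text
time: 3.4
ee_pos: [546.5, -102.6, 311.4]
ee_rot: [-0.137, 1.567, 2.935]
wrist_force: [-0.5, 0.0, -0.5]
opening: 29.8
now [ 546.49 -102.56  311.42] t 3.4 shift [ 1.92 -0.1   0.01] turn [0.   0.05 0.01]
```

View pics/w2.png

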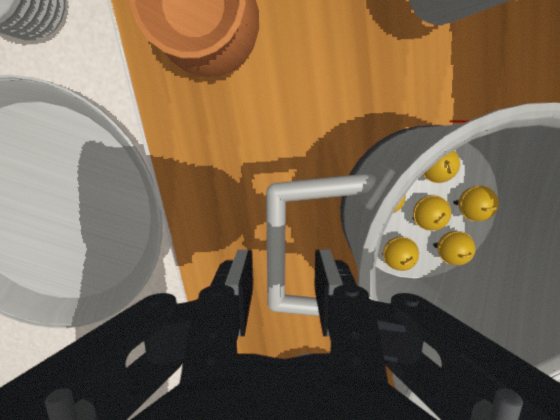

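Bar at column about 276 between the fingers (centre 283), rows 190–303, so it's straddled and the body is clear of the rim.

```bash
python3 - <<'E'
from h import *
s=state();a,b=at("wrist",(276,192),220,s),at("wrist",(276.5,302),220,s);print(a,b);m=(a+b)/2;go([m[0],m[1],273],down(-1.64))
E
python3 -m jog '[[0.8,-0.1,0,0,0,0,35],[0.6,-0.1,0,0,0,0,35],[0.5,0,0,0,0,0,35],[0,0,0,0,0,0,35],[0,0,0,0,0,0,0],[0,0,0,0,0,0,0],[0,0,0,0,0,0,0],[0,0,0,0,0,0,0]]' 80
python3 -m jog '[[0,0,0,0,0,0,0],[0,0,0,0,0,0,0]]'
```

```text
[ 580.61 -101.34  220.  ] [516.55 -96.79 220.  ]
now [ 546.9  -102.65  313.22] t 3.45 shift [ 2.01 -0.18 -0.08] turn [0.   0.03 0.  ]
time: 4.12
ee_pos: [548.0, -98.5, 277.2]
ee_rot: [-2.844, 1.569, 0.229]
wrist_force: [-1.1, 2.0, 5.9]
opening: 6.9
time: 4.28
ee_pos: [548.0, -98.5, 277.2]
ee_rot: [-2.923, 1.569, 0.15]
wrist_force: [-0.2, 2.7, 6.4]
opening: 7.0
```

```bash
python3 -m jog '[[0,-0.2,0.05,0,0,0,0],[0,-0.4,0.08,-0.15,0,0,0],[0,-0.4,0.08,-0.15,0,0,0],[0,-0.4,0.08,-0.15,0,0,0],[0,-0.4,0.08,-0.15,0,0,0],[0,-0.4,0.08,-0.15,0,0,0],[0,-0.4,0.08,-0.15,0,0,0],[0,0,0,0,0,0,0]]' 80
python3 - <<'E'
from h import *
s=state();go([531,40.5,277],down(-1.485));print(s["wrist_force"],s["ft_torque"])
E
```

```text
time: 4.95
ee_pos: [539.6, -48.5, 277.0]
ee_rot: [1.866, 1.563, -1.272]
wrist_force: [0.0, -10.5, 4.9]
opening: 7.2
now [539.62 -48.54 277.02] t 4.95 shift [-0.03 -4.45  0.42] turn [-1.03 -0.03 -0.1 ]
[  0.   -10.55   4.91] [-2.09  0.06  0.16]
```

```bash
python3 -m jog '[[0,-0.5,0.07,-0.15,0,0,0],[0,-0.5,0.07,-0.15,0,0,0],[0,-0.5,0.07,-0.15,0,0,0],[0,-0.5,0.05,-0.15,0,0,0],[0,-0.5,0.05,-0.15,0,0,0],[0,-0.5,0.05,-0.15,0,0,0],[0,-0.5,0.05,-0.15,0,0,0],[0,0,0,0,0,0,0]]' 80
python3 - <<'E'
from h import *
s=state();go([531,40.5,277],down(-1.485));print(s["wrist_force"],s["ft_torque"])
im=get_image("wrist");cv2.imwrite("pics/w3.png",im[:,:,::-1]);cv2.imwrite("pics/top3.png",get_image("top")[:,:,::-1])
E
```

```text
time: 5.62
ee_pos: [528.5, 21.5, 276.8]
ee_rot: [1.796, 1.563, -1.259]
wrist_force: [-0.5, -9.4, 6.9]
opening: 7.4
now [528.54  21.54 276.85] t 5.62 shift [-0.01 -0.93 -0.21] turn [ 0.02 -0.02 -0.09]
[-0.51 -9.37  6.94] [-2.    0.13 -0.01]
```

View pics/w3.png

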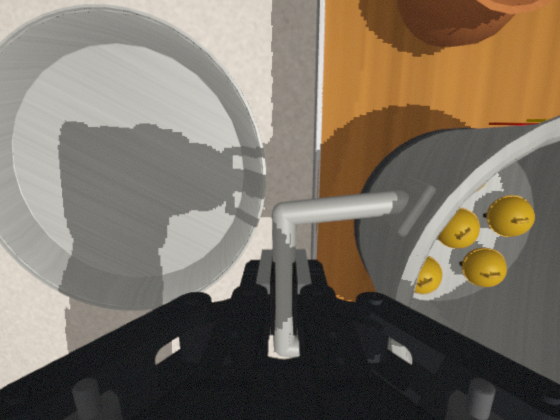

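Wrist view: bar held between the pads, deck edge at column ~318, tub wall's base at ~(357,190), tray centred at ~(122,157). Measuring the base-to-edge gap.

Run:
```python
from h import *
s=state()
for k,uv,z in [("edge",(323,20),125),("edge",(318,120),125),("edge",(315,240),125),("base left",(357,195),125),("trayfloor",(126,155),3),("trayrimL",(-16,160),36),("trayrimR",(264,172),36),("trayfloorR",(235,165),3)]:
    print(k,at("wrist",uv,z,s)[:2])
for x in (640,580,531): print(x,.0857*x-52.28)
c=np.array([s["ee_pos"][0],s["ee_pos"][1]])-116*np.array([-.0854,.9963]);print("tub c",c,"toe",c+64*np.array([-.0854,.9963]))
f=np.array([-.0854,.9963]);l=np.array([.9963,.0854]);print("tub lat",(c-[527,-7])@l)
```

```text
edge [661.18   6.5 ]
edge [600.75   2.86]
edge [516.08  -4.67]
base left [552.26 -30.56]
trayfloor [550.3 189.2]
trayrimL [538.85 317.18]
trayrimR [549.38  39.81]
trayfloorR [549.24  72.57]
640 2.567999999999998
580 -2.574000000000005
531 -6.773299999999999
tub c [538.47 -94.42] toe [533.   -30.65]
tub lat 3.9601855930589487
```

```bash
python3 -m jog '[[0,-0.3,-0.1,0,0,0,0],[0,-0.4,-0.1,0,0,0,0],[0,-0.3,-0.1,0,0,0,0],[0,-0.08,0,0,0,0,0],[0,0,0,0,0,0,0],[0,0,0,0,0,0,0]]' 80
python3 - <<'E'
from h import *
s=state();go([532.6,43.5,277],down(-1.485));print(s["wrist_force"])
im=get_image("wrist");cv2.imwrite("pics/w4.png",im[:,:,::-1]);
im=get_image("scene");cv2.imwrite("pics/s4.png",im[:,:,::-1])
a=cv2.resize(im[100:300,130:400,::-1],None,fx=2.8,fy=2.8,interpolation=cv2.INTER_CUBIC);cv2.imwrite("pics/s4c.png",a)
E
```

```text
time: 6.22
ee_pos: [531.9, 42.1, 276.2]
ee_rot: [1.498, 1.562, -1.559]
wrist_force: [-2.8, -12.6, 3.1]
opening: 6.9
now [531.88  42.05 276.25] t 6.22 shift [-0.04 -0.07 -0.04] turn [-0.01  0.01 -0.11]
[ -2.82 -12.62   3.14]
```

View pics/w4.png

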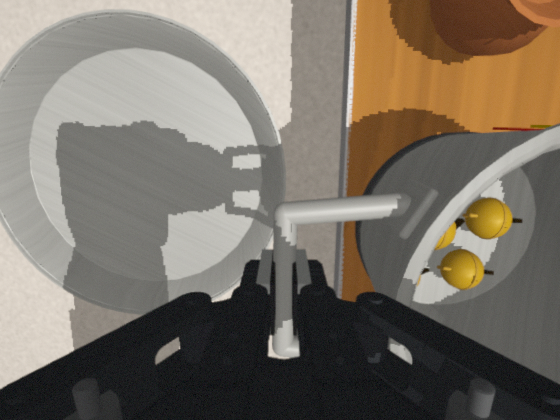

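View pics/s4c.png

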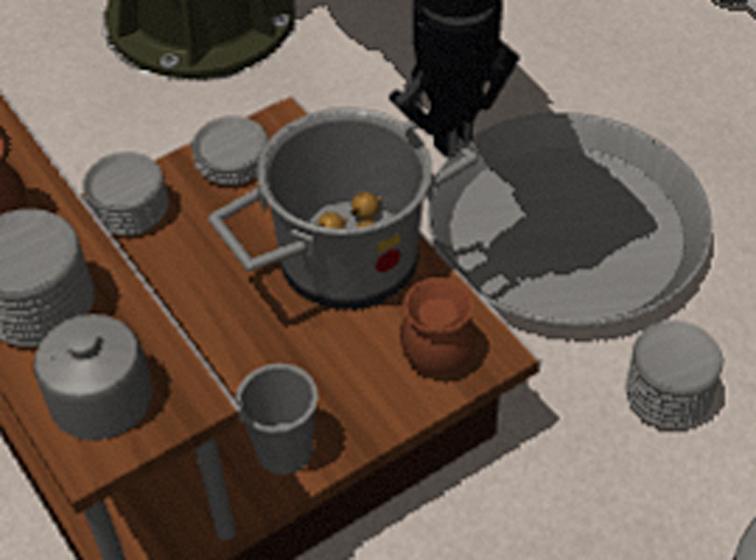

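Wrist and scene views: the tub stands upright just behind the edge (edge col ~343, base col ~357 at row 195), with its back ear free of the board and the lota clear of it. I'll compute the gap from a fitted edge.

Run:
```python
from h import *
s=state();im=cv2.imread("pics/w4.png").astype(float);sat=im[:,:,2]-im[:,:,0];P=[]
for r in range(4,100,6):
    k=next(k for k in range(320,400) if sat[r,k:k+5].min()>35);P.append(at("wrist",(k,r),125,s)[:2])
P=np.array(P);f=np.polyfit(P[:,0],P[:,1],1);print("wood edge",f,[round(np.polyval(f,x),1) for x in(536,552,640)])
print(im[195,330:370].astype(int).tolist())
# also scene: predicted pixel of edge & toe
for k in (350,353,356,358): print(k,at("wrist",(k,195),125,s)[:2])
```

```text
wood edge [  0.1  -59.19] [np.float64(-5.9), np.float64(-4.3), np.float64(4.4)]
[[130, 138, 145], [128, 137, 143], [129, 138, 145], [132, 141, 148], [129, 139, 146], [128, 137, 144], [129, 136, 144], [122, 130, 136], [102, 105, 106], [88, 91, 93], [87, 91, 93], [91, 94, 95], [104, 106, 107], [119, 122, 124], [120, 123, 130], [105, 116, 125], [87, 101, 121], [50, 80, 114], [38, 76, 114], [45, 77, 114], [42, 76, 111], [39, 73, 110], [43, 75, 112], [46, 75, 111], [44, 76, 107], [50, 77, 108], [49, 77, 105], [52, 77, 104], [55, 79, 107], [55, 81, 106], [65, 83, 105], [66, 79, 102], [71, 79, 89], [74, 77, 78], [78, 80, 82], [75, 79, 81], [79, 82, 81], [85, 88, 88], [88, 89, 89], [87, 91, 92]]
350 [554.86  -4.9 ]
353 [555.04  -7.02]
356 [555.22  -9.14]
358 [555.34 -10.56]
```

Toe is about 4 mm behind the edge. Let go, rise, and cross to the back ear.

```bash
python3 -m jog '[[0,0,0,0,0,0,35],[0,0,0,0,0,0,35],[0,0,0,0,0,0,35],[0,0,0,0,0,0,35],[-1,0,0,0,0,0,35],[-1,0,0,0,0,0,35],[-1,0,0,0,0,0,35],[-1,0,0,0,0,0,35]]'
python3 -m jog '[[-1,0,0,0,0,0,35],[-0.8,1,0,0,0,0,35],[0,1,0,0,0,0,35],[0,1,0,0,0,0,35],[0,1,0,0,0,0,35],[0,1,0,0,0,0,35],[0,1,0,0,0,0,35],[0,1,0,0,0,0,35]]'
python3 -m jog '[[0,1,0,0,0,0,35],[0,1,0,0,0,0,35],[0,1,0,0,0,0,35],[0,0.5,0,0,0,0,35],[0,0,0,0,0,0,35]]'
python3 - <<'E'
from h import *
s=state();im=get_image("wrist");cv2.imwrite("pics/w5.png",im[:,:,::-1]);go([551.7,-189.1,276],down(-1.485));print(proj("wrist",[551.7-32,-189.1-2.7,220],s),proj("wrist",[551.7+32,-189.1+2.7,220],s))
E
```

```text
time: 6.98
ee_pos: [531.9, 45.7, 356.7]
ee_rot: [-0.557, 1.57, 2.673]
wrist_force: [-0.2, -0.0, 0.5]
opening: 30.2
time: 7.65
ee_pos: [544.4, -94.7, 391.9]
ee_rot: [-2.428, 1.571, 0.802]
wrist_force: [0.4, -0.6, -0.1]
opening: 29.7
time: 8.07
ee_pos: [550.5, -165.2, 391.6]
ee_rot: [0.464, 1.57, -2.592]
wrist_force: [-0.1, 0.5, 0.3]
opening: 29.8
now [ 550.42 -164.05  391.64] t 8.12 shift [5.78 1.26 0.04] turn [0.01 0.   0.01]
[312.42 252.47] [314.59 173.39]
```

View pics/w5.png

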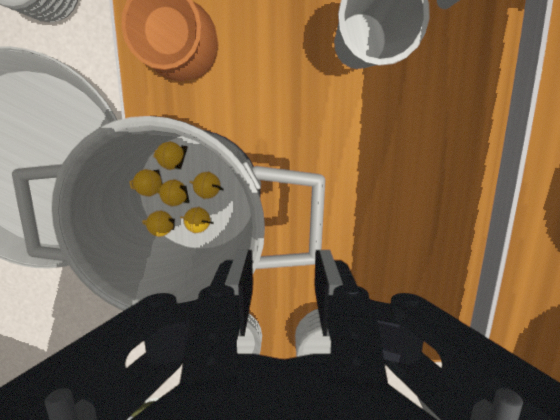

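Wrist view: the back bar runs from (319,178) to (316,262), reachable and clear of the board at column ~500. The tub stands free, with all six bells inside.

Run:
```python
from h import *
s=state();a,b=at("wrist",(319,178),220,s),at("wrist",(316,262),220,s);m=(a+b)/2;print(a,b,m,np.linalg.norm(a-b));y=np.arctan2((a-b)[1],(a-b)[0])-np.pi/2;print(y);go([m[0],m[1],275],down(y))
```

```text
[ 580.38 -188.79  220.  ] [ 511.5  -194.37  220.  ] [ 545.94 -191.58  220.  ] 69.11146243494335
-1.4900744759333366
now [ 550.42 -164.05  391.64] t 8.12 shift [5.83 1.36 0.34] turn [0.07 0.   0.01]
```

```bash
python3 -m jog '[[0,0.7,0.1,0,0,0,35],[0,0.62,0.05,0,0,0,35],[1,0,0,0,0,0,35],[1,0,0,0,0,0,35],[1,0,0,0,0,0,35],[1,0,0,0,0,0,35],[1,0,0,0,0,0,35],[0.75,0,0,0,0,0,35]]'
python3 -m jog '[[0,0,0,0,0,0,35],[0,0,0,0,0,0,0],[0,0,0,0,0,0,0],[0,0,0,0,0,0,0],[0,0,0,0,0,0,0],[0,0,0,0,0,0,0],[0,0,0,0,0,0,0]]' 60
python3 - <<'E'
from h import *
s=state();print(s["ee_pos"],s["wrist_force"],s["opening"],s["qpos"])
E
```

```text
time: 8.78
ee_pos: [549.2, -190.3, 275.3]
ee_rot: [-0.383, 1.57, 2.846]
wrist_force: [-0.5, -0.0, -0.5]
opening: 30.1
time: 9.37
ee_pos: [550.2, -191.1, 277.7]
ee_rot: [2.178, 1.569, -0.876]
wrist_force: [1.5, -4.6, -1.7]
opening: 7.8
[ 550.2  -191.06  277.72] [ 1.48 -4.59 -1.73] 7.796765596100876 [-0.33  0.29 -0.14  1.14 -0.    2.72]
```

The last joint would hit its limit later in the rock (q6 at 2.72 rising to ~3.29), so I'll regrip with a half turn.

```bash
python3 -m jog '[[0,0,0,0,0,0,35],[0,0,0,0,0,0,35],[0,0,0,0,0,0,35],[0,0,0,0,0,0,35],[-1,0,0,0,0,0,35],[-1,0,0,0,0,0,35],[-1,0,0,0,0,0,35],[-1,0,0,0,0,0,35]]'
python3 -m jog '[[-1,0,0,-1,0,0,35],[0,0,0,-1,0,0,35],[0,0,0,-1,0,0,35],[0,0,0,-1,0,0,35],[0,0,0,-1,0,0,35],[0,0,0,-1,0,0,35],[0,0,0,-1,0,0,35],[0,0,0,-1,0,0,35]]' >/dev/null
python3 -m jog '[[0,0,0,-1,0,0,35],[0,0,0,-1,0,0,35],[0,0,0,-1,0,0,35],[0,0,0,-1,0,0,35],[0,0,0,-1,0,0,35],[0,0,0,-1,0,0,35],[0,0,0,-1,0,0,35],[0,0,0,-1,0,0,35]]' >/dev/null
python3 -m jog '[[0,0,0,-1,0,0,35],[0,0,0,-1,0,0,35],[0,0,0,-1,0,0,35],[0,0,0,-1,0,0,35],[0,0,0,-1,0,0,35],[0,0,0,-1,0,0,35],[0,0,0,-1,0,0,35],[0,0,0,-1,0,0,35]]' >/dev/null
python3 -m jog '[[0,0,0,-1,0,0,35],[0,0,0,-1,0,0,35],[0,0,0,-1,0,0,35],[0,0,0,-1,0,0,35],[0,0,0,-1,0,0,35],[0,0,0,-1,0,0,35],[0,0,0,-1,0,0,35],[0,0,0,-1,0,0,35]]' >/dev/null
python3 -m jog '[[0,0,0,-1,0,0,35],[0,0,0,-1,0,0,35],[0,0,0,-1,0,0,35],[0,0,0,-1,0,0,35],[0,0,0,-1,0,0,35],[0,0,0,-1,0,0,35],[0,0,0,-1,0,0,35],[0,0,0,0,0,0,35]]'
python3 - <<'E'
from h import *
go([550,-191,275.5],down(-1.485+np.pi));s=state();print(s["qpos"],s["opening"])
E
```

```text
time: 10.03
ee_pos: [549.5, -189.9, 357.8]
ee_rot: [-1.335, 1.57, 1.895]
wrist_force: [-0.1, 0.4, 0.2]
opening: 29.8
time: 13.37
ee_pos: [549.7, -190.0, 376.9]
ee_rot: [1.571, 1.57, 1.639]
wrist_force: [0.1, -0.3, 0.2]
opening: 30.1
now [ 549.68 -189.99  376.94] t 13.37 shift [ 5.07 -0.05  0.01] turn [-0.22  0.   -0.01]
[-0.33  0.26  0.05  1.36  0.   -0.4 ] 30.063823222217362
```

```bash
python3 -m jog '[[1,0,0,-0.22,0,0,35],[1,0,0,0,0,0,35],[1,0,0,0,0,0,35],[1,0,0,0,0,0,35],[1,0,0,0,0,0,35],[0,0,0,0,0,0,35],[0,0,0,0,0,0,0],[0,0,0,0,0,0,0]]'  80
python3 -m jog '[[0,0,0,0,0,0,0],[0,0,0,0,0,0,0],[0,0,0,0,0,0,0],[0,0,0,0,0,0,0]]'
python3 - <<'E'
from h import *
s=state();print(s["ee_pos"],s["wrist_force"],s["opening"],s["qpos"]); go([550,-191,275.5],down(-1.485+np.pi))
p=lambda t:np.array([95*np.cos(t)+180*np.sin(t)-95,180-180*np.cos(t)+95*np.sin(t)])
for d in range(0,116,5): print(d,p(np.radians(d)),(p(np.radians(d+2.5))-p(np.radians(d)))/20*[-1,1],(p(np.radians(d+5))-p(np.radians(d+2.5)))/20*[-1,1])
E
```

```text
time: 14.03
ee_pos: [550.0, -190.9, 278.0]
ee_rot: [-1.367, 1.569, -1.284]
wrist_force: [0.3, 0.8, -7.3]
opening: 7.7
time: 14.37
ee_pos: [550.0, -191.0, 277.7]
ee_rot: [-1.095, 1.569, -1.013]
wrist_force: [-0.4, -5.2, -0.6]
opening: 6.6
[ 549.98 -191.02  277.72] [-0.43 -5.21 -0.63] 6.626576977993311 [-0.33  0.29 -0.14  1.14 -0.   -0.42]
now [ 549.98 -191.02  277.72] t 14.37 shift [0.11 0.   0.  ] turn [-0.04  0.01  0.02]
0 [0. 0.] [-0.39  0.22] [-0.38  0.23]
5 [15.33  8.96] [-0.37  0.25] [-0.36  0.26]
10 [29.81 19.23] [-0.34  0.28] [-0.33  0.29]
15 [43.35 30.72] [-0.32  0.31] [-0.31  0.32]
20 [55.83 43.35] [-0.29  0.34] [-0.28  0.35]
25 [67.17 57.01] [-0.26  0.36] [-0.24  0.37]
30 [77.27 71.62] [-0.23  0.38] [-0.21  0.39]
35 [86.06 87.04] [-0.19  0.4 ] [-0.18  0.41]
40 [ 93.48 103.18] [-0.16  0.41] [-0.14  0.42]
45 [ 99.45 119.9 ] [-0.12  0.43] [-0.1   0.43]
50 [103.95 137.07] [-0.08  0.44] [-0.07  0.44]
55 [106.94 154.58] [-0.05  0.44] [-0.03  0.44]
60 [108.38 172.27] [-0.01  0.44] [0.01 0.44]
65 [108.28 190.03] [0.03 0.44] [0.05 0.44]
70 [106.64 207.71] [0.07 0.44] [0.09 0.43]
75 [103.45 225.18] [0.11 0.43] [0.13 0.43]
80 [ 98.76 242.3 ] [0.15 0.42] [0.16 0.41]
85 [ 92.59 258.95] [0.18 0.41] [0.2 0.4]
90 [ 85. 275.] [0.22 0.39] [0.23 0.38]
95 [ 76.04 290.33] [0.25 0.37] [0.26 0.36]
100 [ 65.77 304.81] [0.28 0.34] [0.29 0.33]
105 [ 54.28 318.35] [0.31 0.32] [0.32 0.31]
110 [ 41.65 330.83] [0.34 0.29] [0.35 0.28]
115 [ 27.99 342.17] [0.36 0.26] [0.37 0.24]
```

```bash
python3 -m jog '[[-0.39,0.22,0,0,0,0,0],[-0.38,0.23,0,0,0,0,0],[-0.37,0.25,0,0,0,0,0],[-0.36,0.26,0,0,0,0,0],[-0.34,0.28,0,0,0,0,0],[-0.33,0.29,0,0,0,0,0],[-0.32,0.31,0,0,0,0,0],[-0.31,0.32,0,0,0,0,0]]'
python3 - <<'E'
from h import *
s=state();print(s["ee_pos"],s["ee_pos"]-[549.98,-191.02,277.72],s["wrist_force"],s["ft_torque"],s["opening"])
cv2.imwrite("pics/s6.png",get_image("scene")[:,:,::-1])
a=cv2.imread("pics/s6.png")[80:280,130:420];cv2.imwrite("pics/s6c.png",cv2.resize(a,None,fx=2.6,fy=2.6))
E
```

```text
time: 15.03
ee_pos: [546.4, -148.0, 333.7]
ee_rot: [-1.252, 1.568, -1.169]
wrist_force: [1.1, -4.7, -3.3]
opening: 6.9
[ 546.45 -148.    333.69] [-3.53 43.02 55.97] [ 1.08 -4.75 -3.33] [-1.36 -0.34 -0.12] 6.904442431885858
```

View pics/s6c.png

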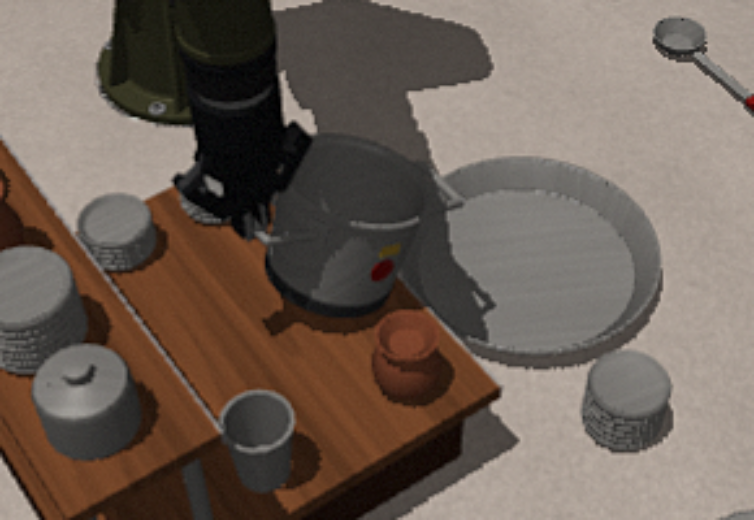

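The scene view shows the tub tilted about 20° on its front base edge at the shelf edge. The ear is held and the lota is untouched. Continuing.

```bash
python3 -m jog '[[-0.29,0.34,0,0,0,0,0],[-0.28,0.35,0,0,0,0,0],[-0.26,0.36,0,0,0,0,0],[-0.24,0.37,0,0,0,0,0],[-0.23,0.38,0,0,0,0,0],[-0.21,0.39,0,0,0,0,0],[-0.19,0.4,0,0,0,0,0],[-0.18,0.41,0,0,0,0,0]]'
python3 -m jog '[[-0.16,0.41,0,0,0,0,0],[-0.14,0.42,0,0,0,0,0],[-0.12,0.43,0,0,0,0,0],[-0.1,0.43,0,0,0,0,0],[-0.08,0.44,0,0,0,0,0],[-0.07,0.44,0,0,0,0,0],[-0.05,0.44,0,0,0,0,0],[-0.03,0.44,0,0,0,0,0]]'
python3 - <<'E'
from h import *
s=state();print(s["ee_pos"],s["ee_pos"]-[549.98,-191.02,277.72],s["wrist_force"],s["ft_torque"],s["opening"],s["qpos"])
E
```

```text
time: 15.75
ee_pos: [541.8, -88.4, 372.3]
ee_rot: [-0.864, 1.566, -0.781]
wrist_force: [0.4, -6.5, 4.0]
opening: 6.7
time: 16.42
ee_pos: [536.6, -18.7, 388.8]
ee_rot: [-0.246, 1.564, -0.162]
wrist_force: [0.2, -3.3, 10.6]
opening: 7.1
[536.57 -18.69 388.84] [-13.41 172.33 111.12] [ 0.17 -3.35 10.56] [-1.1  -0.13 -0.  ] 7.076993828463153 [-0.03  0.17 -0.04  1.35 -0.   -0.12]
```

```bash
python3 -m jog '[[-0.09,0.44,0,0,0,0,0],[-0.03,0.44,0,0,0,0,0],[0.03,0.44,0,0,0,0,0],[0.05,0.44,0,0,0,0,0],[0.07,0.44,0,0,0,0,0],[0.09,0.43,0,0,0,0,0]]'
python3 - <<'E'
from h import *
s=state();print(s["ee_pos"]-[549.98,-191.02,277.72],s["wrist_force"],s["ft_torque"],s["opening"])
E
```

```text
time: 16.92
ee_pos: [531.1, 35.3, 384.2]
ee_rot: [0.909, 1.567, 0.993]
wrist_force: [-0.6, 2.8, 6.5]
opening: 6.4
[-18.84 226.3  106.45] [-0.64  2.82  6.47] [ 0.2  -0.04 -0.03] 6.419077086936076
```

```bash
python3 -m jog '[[0.11,0.43,0,0,0,0,0],[0.13,0.43,0,0,0,0,0],[0.15,0.42,0,0,0,0,0],[0.16,0.41,0,0,0,0,0],[0.18,0.41,0,0,0,0,0],[0.2,0.4,0,0,0,0,0],[0.22,0.39,0,0,0,0,0],[0.23,0.38,0,0,0,0,0]]'
python3 -m jog '[[0,0,0,0,0,0,0],[0,0,0,0,0,0,0],[0,0,0,0,0,0,0],[0,0,0,0,0,0,0]]'
python3 -m jog '[[0.25,0.37,0,0,0,0,0],[0.26,0.36,0,0,0,0,0],[0.28,0.34,0,0,0,0,0],[0.29,0.33,0,0,0,0,0],[0,0,0,0,0,0,0],[0,0,0,0,0,0,0],[0,0,0,0,0,0,0],[0,0,0,0,0,0,0]]'
python3 - <<'E'
from h import *
s=state();print(s["ee_pos"]-[549.98,-191.02,277.72],s["wrist_force"],s["ft_torque"],s["opening"],s["qpos"])
cv2.imwrite("pics/s7.png",get_image("scene")[:,:,::-1]);cv2.imwrite("pics/t7.png",get_image("top")[:,:,::-1])
a=cv2.imread("pics/s7.png")[60:280,150:420];b=cv2.imread("pics/t7.png")[130:350,90:360]
c=np.hstack([cv2.resize(x,(400,326)) for x in(a,b)]);cv2.imwrite("pics/c7.png",c)
E
```

```text
time: 17.58
ee_pos: [525.4, 101.0, 355.7]
ee_rot: [1.39, 1.567, 1.474]
wrist_force: [0.0, 6.6, 3.1]
opening: 6.3
time: 17.92
ee_pos: [525.2, 101.2, 355.4]
ee_rot: [1.627, 1.566, 1.712]
wrist_force: [-0.3, 7.1, 3.7]
opening: 6.7
time: 18.58
ee_pos: [522.7, 129.3, 333.4]
ee_rot: [1.748, 1.565, 1.834]
wrist_force: [0.9, 8.0, 0.9]
opening: 6.3
[-27.28 320.29  55.65] [0.87 8.   0.88] [ 1.78 -0.1   0.09] 6.336284670372298 [ 0.24  0.19 -0.14  1.24  0.01  0.15]
```

View pics/c7.png

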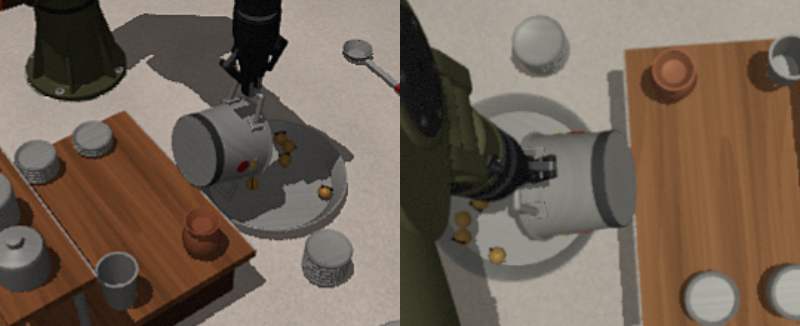

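The view shows the tub at about 105°. Five bells are visible in the tray: scene crop (282,137), (290,145), (285,158), (252,183) and (325,192). The sixth is hidden or still inside, so I'll tip a little more and wait.

```bash
python3 -m jog '[[0.31,0.32,0,0,0,0,0],[0.32,0.31,0,0,0,0,0],[0,0,0,0,0,0,0],[0,0,0,0,0,0,0],[0,0,0,0,0,0,0],[0,0,0,0,0,0,0],[0,0,0,0,0,0,0],[0,0,0,0,0,0,0]]'
cat > cnt.py <<'E'
from h import *
import sys
for n in ("scene","top"):
    im=get_image(n);h=cv2.cvtColor(im,cv2.COLOR_RGB2HSV)
    m=((h[:,:,0]>=14)&(h[:,:,0]<=28)&(h[:,:,1]>150)&(h[:,:,2]>60)).astype(np.uint8)
    k,_,st,ce=cv2.connectedComponentsWithStats(m)
    for i in range(1,k):
        if st[i,4]>8:
            w=at(n,ce[i],16)
            if np.hypot(w[0]-545,w[1]-187)<330: print(n,ce[i],st[i,4],w[:2],round(np.hypot(w[0]-545,w[1]-187)))
    cv2.imwrite(f"pics/{sys.argv[1]}_{n}.png",im[:,:,::-1])
E
python3 cnt.py a; python3 -c "
from h import *
s=state();print(s['ee_pos'],s['wrist_force'])"
```

```text
time: 19.35
ee_pos: [521.8, 141.7, 321.0]
ee_rot: [1.632, 1.566, 1.717]
wrist_force: [-0.6, 9.3, 2.2]
opening: 6.6
scene [343.59 158.01] 105 [476.44 270.5 ] 108
scene [322.   171.76] 17 [490.74 179.95] 55
scene [321.93 184.57] 14 [533.89 151.09] 38
scene [367.72 188.28] 54 [615.12 260.27] 101
top [255.82 184.55] 11 [709.05 -17.35] 262
top [137.   268.53] 32 [501.18 264.07] 89
top [132.02 283.57] 113 [465.36 274.23] 118
top [146.22 292.22] 9 [445.63 238.85] 112
[521.81 141.75 321.03] [-0.43  8.78  3.06]
```

```bash
python3 -m jog '[[-0.32,-0.31,0,0,0,0,0],[-0.31,-0.32,0,0,0,0,0],[-0.29,-0.33,0,0,0,0,0],[-0.28,-0.34,0,0,0,0,0],[-0.26,-0.36,0,0,0,0,0],[-0.25,-0.37,0,0,0,0,0],[-0.23,-0.38,0,0,0,0,0],[-0.22,-0.39,0,0,0,0,0]]'
python3 -m jog '[[-0.2,-0.4,0,0,0,0,0],[-0.18,-0.41,0,0,0,0,0],[-0.16,-0.41,0,0,0,0,0],[-0.15,-0.42,0,0,0,0,0],[-0.13,-0.43,0,0,0,0,0],[-0.11,-0.43,0,0,0,0,0]]'
python3 cnt.py b; python3 -c "
from h import *
s=state();print(s['ee_pos']-[549.98,-191.02,277.72],s['wrist_force'])"
```

```text
time: 20.12
ee_pos: [526.4, 85.6, 364.5]
ee_rot: [1.675, 1.565, 1.76]
wrist_force: [-0.7, 7.2, 1.6]
opening: 6.8
time: 20.62
ee_pos: [531.0, 35.6, 383.7]
ee_rot: [1.353, 1.565, 1.438]
wrist_force: [0.3, 7.0, 13.6]
opening: 6.7
scene [341.21 157.74] 133 [471.68 264.76] 107
scene [311.84 164.16] 19 [448.14 170.46] 98
scene [321.83 183.5 ] 18 [530.19 153.19] 37
scene [367.59 188.26] 54 [614.86 259.98] 101
[-18.55 225.16 106.71] [-0.32  3.72 11.33]
```

```bash
cat > cnt2.py <<'E'
from h import *
import sys
for n in ("scene","top"):
    im=cv2.imread(f"pics/{sys.argv[1]}_{n}.png");h=cv2.cvtColor(im,cv2.COLOR_BGR2HSV)
    m=((h[:,:,0]>=12)&(h[:,:,0]<=30)&(h[:,:,1]>110)&(h[:,:,2]>25)).astype(np.uint8)
    k,_,st,ce=cv2.connectedComponentsWithStats(m,connectivity=4)
    for i in range(1,k):
        w=at(n,ce[i],16)
        if st[i,4]>5 and np.hypot(w[0]-545,w[1]-187)<160: print(n,ce[i],st[i],w[:2],round(np.hypot(w[0]-545,w[1]-187)))
E
python3 cnt2.py b
python3 - <<'E'
import cv2,numpy as np
im=cv2.imread("pics/b_scene.png");h=cv2.cvtColor(im,cv2.COLOR_BGR2HSV)
m=((h[:,:,0]>=12)&(h[:,:,0]<=30)&(h[:,:,1]>110)&(h[:,:,2]>25))
for r in range(146,196): print(r,''.join('#' if v else '.' for v in m[r,300:380]))
E
```

```text
scene [340.76 157.67] [328 149  24  20 215] [470.72 263.7 ] 107
scene [311.83 164.08] [310 161   5   7  24] [447.86 170.61] 99
scene [319.93 183.58] [316 180   9   8  57] [527.56 148.1 ] 43
scene [367.8  188.58] [364 184   9  10  64] [616.17 259.75] 102
scene [284.1 191.3] [282 190   5   4  10] [499.08  40.06] 154
scene [285.79 196.63] [282 195   8   4  19] [519.16  33.88] 155
scene [301.   211.14] [299 210   5   3   7] [587.45  43.78] 149
146 ................................................................................
147 ................................................................................
148 ................................................................................
149 .......................................###......................................
150 .....................................######.....................................
151 ....................................#######.....................................
152 ...............................####.########....................................
153 .............................###############.............
[... 3247 characters left out ...]
......
192 .................................................................######.........
193 ..................................................................#.#...........
194 ................................................................................
195 ................................................................................Traceback (most recent call last):
  File "cnt2.py", line 8, in <module>
    w=at(n,ce[i],16)
  File "h.py", line 13, in at
    o,d=ray(n,uv,s);return o+d*(z-o[2])/d[2]
        ~~~^^^^^^^^
  File "h.py", line 5, in ray
    p=camera_params(n);K=p["K"];d=(np.array(uv,float)-K[:2,2])/K[0,0];x=d.copy()
ValueError: time passes only in moves, steps and waits
```

```bash
python3 -m jog '[[-0.09,-0.43,0,0,0,0,0],[-0.07,-0.44,0,0,0,0,0],[-0.05,-0.44,0,0,0,0,0],[-0.03,-0.44,0,0,0,0,0],[-0.01,-0.44,0,0,0,0,0],[0.03,-0.44,0,0,0,0,0],[0.05,-0.44,0,0,0,0,0],[0.05,-0.44,0,0,0,0,0]]'
python3 -m jog '[[0.07,-0.44,0,0,0,0,0],[0.08,-0.44,0,0,0,0,0],[0.1,-0.43,0,0,0,0,0],[0.12,-0.43,0,0,0,0,0],[0.14,-0.42,0,0,0,0,0],[0.16,-0.41,0,0,0,0,0],[0.18,-0.41,0,0,0,0,0],[0.19,-0.4,0,0,0,0,0]]'
python3 -m jog '[[0.21,-0.39,0,0,0,0,0],[0.23,-0.38,0,0,0,0,0],[0.24,-0.37,0,0,0,0,0],[0.26,-0.36,0,0,0,0,0],[0.28,-0.35,0,0,0,0,0],[0.29,-0.34,0,0,0,0,0]]'
python3 -c "
from h import *
s=state();print(s['ee_pos']-[549.98,-191.02,277.72],s['wrist_force'])
cv2.imwrite('pics/t8.png',get_image('top')[:,:,::-1]);cv2.imwrite('pics/s8.png',get_image('scene')[:,:,::-1])"
```

```text
time: 21.38
ee_pos: [537.6, -36.3, 387.2]
ee_rot: [0.007, 1.567, 0.091]
wrist_force: [0.0, -2.7, 10.0]
opening: 6.5
time: 22.05
ee_pos: [542.8, -104.8, 365.2]
ee_rot: [-1.133, 1.568, -1.05]
wrist_force: [-0.3, -4.3, 6.0]
opening: 6.8
time: 22.55
ee_pos: [545.8, -148.4, 333.5]
ee_rot: [-2.291, 1.568, -2.208]
wrist_force: [-0.7, -5.5, -0.5]
opening: 6.5
[-4.18 42.6  55.74] [-0.72 -5.46 -0.49]
```

```bash
python3 -m jog '[[0.31,-0.32,0,0,0,0,0],[0.32,-0.31,0,0,0,0,0],[0.33,-0.29,0,0,0,0,0],[0.34,-0.28,0,0,0,0,0],[0.36,-0.26,0,0,0,0,0],[0.37,-0.25,0,0,0,0,0],[0.2,-0.12,0,0,0,0,0],[0.18,-0.11,0,0,0,0,0]]'
python3 -m jog '[[0.2,-0.12,0,0,0,0,0],[0.1,-0.05,0,0,0,0,0],[0.09,-0.05,0,0,0,0,0],[0,0,0,0,0,0,0],[0,0,0,0,0,0,0]]'
python3 -c "
from h import *
s=state();print(s['ee_pos']-[549.98,-191.02,277.72],s['wrist_force'])"
python3 cnt.py c
```

```text
time: 23.32
ee_pos: [550.0, -186.8, 285.0]
ee_rot: [-0.122, 1.57, -0.04]
wrist_force: [4.6, -4.0, -0.6]
opening: 6.6
time: 23.73
ee_pos: [549.1, -190.8, 277.5]
ee_rot: [-2.914, 1.569, -2.83]
wrist_force: [-0.5, -5.5, -0.9]
opening: 6.6
[-0.9   0.25 -0.25] [-0.49 -5.49 -0.94]
scene [340.67 157.35] 185 [469.44 264.26] 108
scene [319.66 183.43] 47 [526.64 147.74] 43
scene [268.   186.65] 20 [459.15   7.96] 199
scene [367.66 188.23] 53 [614.86 260.23] 101
top [256.   188.79] 14 [698.36 -17.95] 256
top [184.39 256.77] 31 [530.7  150.81] 39
top [138.9  265.05] 20 [509.55 259.9 ] 81
top [131.42 277.08] 24 [480.66 276.54] 110
top [131.75 284.83] 12 [462.36 274.72] 121
top [267.5  288.94] 16 [456.77 -48.12] 251
top [255.58 289.75] 12 [454.68 -20.13] 226
top [131.27 291.5 ] 22 [446.65 275.03] 132
top [143.29 292.33] 21 [445.24 245.91] 116
top [261.73 293.73] 11 [445.53 -34.66] 243
top [257.17 304.5 ] 12 [420.49 -24.24] 245
top [253.55 309.36] 11 [409.2 -15.9] 244
top [261.3 313. ] 10 [400.96 -34.1 ] 264
top [257.07 320.14] 14 [384.48 -24.41] 265
```

```bash
python3 -m jog '[[0,0,0,0,0,0,35],[0,0,0,0,0,0,35],[0,0,0,0,0,0,35],[0,0,0,0,0,0,35],[0,0,0,0,0,0,35],[-0.5,0,0,0,0,0,35],[-1,0,0,0,0,0,35],[-1,0,0,0,0,0,35]]'
python3 -m jog '[[-1,0,0,0,0,0,35],[-1,0,0,0,0,0,35],[-1,0,0,0,0,0,35],[-1,0,0,0,0,0,35],[-1,0,0,0,0,0,35],[-1,-0.3,-0.5,0,0,0,35],[-1,-0.3,-1,0,0,0,35],[-1,-0.3,-1,0,0,0,35]]'
python3 -m jog '[[0,-0.3,-1,0,0,0,35],[0,-0.3,-1,0,0,0,35],[0,-0.3,-1,0,0,0,35],[0,0,0,0,0,0,35],[0,0,0,0,0,0,35],[0,0,0,0,0,0,35]]'
python3 - <<'E'
from h import *
s=state();print(s["ee_pos"],s["wrist_force"],s["opening"])
a=get_image("scene")[80:280,150:420,::-1];b=get_image("top")[130:370,90:414,::-1]
c=np.hstack([cv2.resize(x,(400,296),interpolation=cv2.INTER_CUBIC) for x in(a,b)]);cv2.imwrite("pics/c9.png",c)
E
```

```text
time: 24.5
ee_pos: [549.2, -190.0, 329.1]
ee_rot: [2.545, 1.569, 2.629]
wrist_force: [0.1, -0.4, -1.1]
opening: 29.7
time: 25.17
ee_pos: [501.0, -212.3, 490.0]
ee_rot: [0.188, 1.57, 0.273]
wrist_force: [-0.0, -0.5, -0.1]
opening: 29.9
time: 25.67
ee_pos: [443.4, -235.3, 489.1]
ee_rot: [-0.155, 1.57, -0.071]
wrist_force: [0.5, 0.1, 0.0]
opening: 30.2
[ 443.45 -235.26  489.07] [0.5  0.12 0.05] 30.16311332380466
```

View pics/c9.png

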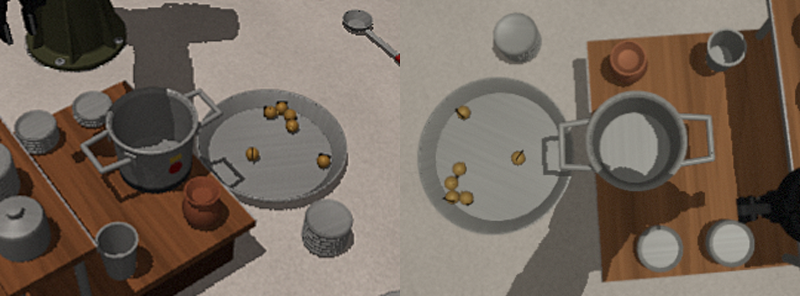

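The final view shows six bells in the tray: top crop (463,112), (518,158), (459,169), (451,183), (452,197) and (467,198). The tub stands upright and empty, and the lota and tumbler haven't moved.

```bash
python3 -c "
from plant import *
print(finish_job())"
```

```text
the job is handed in; nothing more can be done
None
```

The job is done and handed in at about 26 s of the 72 s allowed. All six bells are in the tray, and the tub is empty and upright on the shelf.

**What I did:** I slid the tub out by its front ear until its base stood about 4–6 mm behind the shelf's front edge, then let go. I took it by the back ear and rocked it forward to about 110° over its front base edge. Then I rocked it back, let go and moved the arm clear.

**Extra regrip:** I gripped the back ear once and released it before rocking. I turned the gripper half a turn and gripped again, because the last joint would otherwise have passed its range.

**Last checks:**
- The final camera view shows six bells in the tray and none in the tub.
- The copper pot and tumbler look where they were.
- The gripper was open and clear of everything, reading about 0.5 N.
- The largest wrist force I read along the way was about 14 N.

**What disagreed:**
- My estimates of the shelf edge differed by about 3 mm between views.
- The colour count during the rock was unclear because the bells were clustered and in shadow. The final view settled it.

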